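# Press the red heel piece home

### The job

Three shoes stand sole up on their lasts, each with a new heel piece sitting proud on its pins. With the fingertips gently press the red heel piece down until it is flush on its heel, keep it pressed there for two seconds, then withdraw clear of everything. Do not touch the other two shoes, the tin or the spool, and do not lift, push about or tip any shoe.

Things in the scene. Friction and masses are not known exactly. Their poses are not given: they have to be found in the camera images.
- red_stand: Brown leather shoe with a tan sole and the red heel piece. Sole up on an iron last, toe along this frame's +x; loose on the bench, about 2.6 kg. Origin: under the heel's centre, at bench height; z up. Wooden base 30 mm high spans x -50..150, y -50..50 mm. Shoe spans x -34..235, y -45..45 mm, heights 60 to 145 mm, its black heel block to 165 mm.
- blue_stand: Black shoe with the blue heel piece; to be left alone. Sole up on an iron last, toe along this frame's +x; loose on the bench, about 2.6 kg. Origin: under the heel's centre, at bench height; z up. Wooden base 30 mm high spans x -50..150, y -50..50 mm. Shoe spans x -34..235, y -45..45 mm, heights 60 to 145 mm, its black heel block to 165 mm.
- white_stand: Dark blue shoe with the white heel piece; to be left alone. Sole up on an iron last, toe along this frame's +x; loose on the bench, about 2.6 kg. Origin: under the heel's centre, at bench height; z up. Wooden base 30 mm high spans x -50..150, y -50..50 mm. Shoe spans x -34..235, y -45..45 mm, heights 60 to 145 mm, its black heel block to 165 mm.
- red_heel: Red D-shaped level rubber plate, 60 x 60 x 8 mm. Origin: centre of its underside; axes as the stand's. Starts 5 to 8 mm proud of the heel block. Pressed near its middle it slides straight down against about 5 N friction, stays where left and stops on the block; from there the whole shoe springs down 1 mm per 4 N (6 mm at most) and comes back when let go.
- red_seat (a joint): How far the red heel piece has been pressed down into its shoe, m: 0 = 8 mm proud, 0.008 = flush on the heel block.
- red_heel_top (a point): Centre of the upper face of the red heel piece, over its shoe's stand origin; 181 mm above the bench with the piece fully proud (joint 0), 173 mm when flush (the shoe sinks a little more while pressed).
- blue_heel_top (a point): Centre of the upper face of the blue heel piece, over its shoe's stand origin; 181 mm above the bench with the piece fully proud (joint 0), 173 mm when flush (the shoe sinks a little more while pressed). Same piece as the red one but blue; also proud, must stay so.
- white_heel_top (a point): Centre of the upper face of the white heel piece, over its shoe's stand origin; 181 mm above the bench with the piece fully proud (joint 0), 173 mm when flush (the shoe sinks a little more while pressed). Same piece as the red one but white; also proud, must stay so.
- tin: Round polish tin with a brass lid, diameter 73 mm, 28 mm high, loose. Origin: centre of its underside.
- spool: Yellow thread spool standing upright, diameter 40 mm, 50 mm high, loose. Origin: centre of its underside.

How it is judged:
By the outcome, as a careful person would: the job done as asked, in the order asked, and still so for the second after the job is handed in, with the robot touching nothing.
It also fails if it takes over 38 s, if anything falls off the work surface, if the arm or the gripper's body presses on something with over 40 N, if the wrist force passes 120 N, or if a joint passes its speed limit or range.

### The arm

A 6-joint arm with a two-finger parallel gripper is mounted at the origin on the work surface. World frame = base frame: x ahead of the robot, y to its left, z up, the work surface at z = 0. Lengths are in m, angles in rad, forces in N, time in s.
With the tool pointing down it reaches from about 0.25 to 0.725 m from the base axis. Payload 4 kg.
Tool frame: the origin (TCP) lies midway between the tips of the shut fingers; the grasp point (between the pads) lies 19 mm behind it; z points along the fingers, y is the line along which they close (so a half turn about z gives the same grasp; the last joint's range is limited). The gripper opens to 85 mm and grips with 20 to 120 N. Pads are 22 mm wide; open, the fingers measure 114 mm over their backs; the gripper's body (76 mm by 85 mm) begins 54 mm behind the grasp point. The pads swing forward as they close: fully open they stand 13 mm farther back than shut.
Start: joints at [1.261, 0.241, 0.005, 1.335, 0, 1.571], TCP at [0.152, 0.476, 0.231] pointing down, gripper open.
Joint ranges: [-2.72, 2.72], [-1.05, 1.87], [-1.09, 1.28], [-1.99, 2.15], [-1.42, 1.44], [-3.14, 3.14]. Speed limits (rad/s): [2.79, 2.79, 3.14, 3.14, 3.14, 3.14].

### API

Orientations are given as a unit quaternion [x, y, z, w].
In Python, from workcell import monitor, vision, job gives the robot as it stands.
- The arm moves only by the tool move_arm, never from a script. Its argument "moves" is a list that holds one entry, the list of rows, each a list of 5 numbers: the shift along the world's x, y, z in m, then the turn about the world's z in degrees, then the opening in per cent of the stroke, from 0 (shut) to 100 (fully open). In form: [[[x, y, z, turn, gripper], ...]]. A call has 1 to 5 rows; each row is the pose to reach, as a shift and turn from the pose commanded when the call began; what a row does not reach only later rows make up. A row lasts 1/8 s, in which the tool goes at most 62.5 mm and 10.7 degrees, less where a joint would pass 70% of its speed; a pose out of reach is approached as far as the arm can. A call with a gripper value outside its range is refused whole. The fingers move at their own pace and stop on an object; the grip force is fixed at half the most. Time passes only in rows, so rows that repeat a pose let the fingers close. It gives the time, the measured TCP pose, the force, the opening and the grip force at its end, in the units of the state.
- monitor.get_obs(): the state, without advancing time (a new reading comes with each control period).
- vision.camera(name): name is "scene" or "side" or "wrist"; returns a dict with "color" (420x560x3 uint8, red, green, blue), "camera_matrix" (3x3 intrinsics, pixels), "eye" and "attitude" of the camera in the world; the wrist camera has in their place "hand_eye" (4x4, takes a point from camera to tool coordinates, whose origin is the TCP and whose axes are the flange's). Camera axes: x right, y up, looking along -z (the intrinsics and any distortion apply to the point x, -y, -z); pixel columns grow to the right and rows downward; lengths in m; the calibration is good to about 2 mm. A picture is of the moment at which its call begins: read the wrist's pose just before it. There is no depth.
- job.job_done(): hands the job in; it is judged then, once.
The state is a dict: "clock": time; "joint_pos": joint angles; "joint_vel": joint speeds; "tau": joint torques, N m; "eef_pos": TCP position; "tool_rot": TCP orientation; "ft_force": force on the tool from outside, world axes, zero at the start; "ft_torque": the same for the moment, N m; "grip_width": finger opening in m; "grasp_force": force on a finger pad.
Only numpy, scipy, OpenCV 4.12 (cv2) and the standard library are available. Lean on these libraries where they do the work, as an engineer would, in place of code of your own. Each camera call takes 0.05 s, during which the arm holds its last target. There are 200 camera calls.

## Working session

There is one attempt and no reset: what is moved stays moved. The work goes in short steps, Python scripts to look and compute and a tool call to move; the robot and the scene stay as the last step left them, time stands still between calls to the robot, and variables do not carry over. Pictures are saved under pics/ and viewed, at most 10 in all, crops included, and the job is handed in when it is done.

Besides the shell and the picture viewer there is one more tool, called by a JSON object that holds its "name" and its "arguments". move_arm: Moves the arm, as the interface text tells. Its arguments: {"type":"object","properties":{"moves":{"type":"array","items":{"type":"array","items":{"type":"array","items":{"type":"number"}}}}},"required":["moves"]}

```bash
mkdir -p pics
cat > h.py <<'E'
from workcell import monitor, vision, job
import numpy as np, cv2
from scipy.spatial.transform import Rotation as R
def rot(a):
    a=np.array(a,float)
    return a if a.shape==(3,3) else R.from_quat(a).as_matrix()
def look(name):
    o=monitor.get_obs(); c=vision.camera(name)
    if name=="wrist":
        T=np.eye(4);T[:3,:3]=rot(o["tool_rot"]);T[:3,3]=o["eef_pos"];T=T@np.array(c["hand_eye"]);A,e=T[:3,:3],T[:3,3]
    else: A,e=rot(c["attitude"]),np.array(c["eye"])
    return c["color"],np.array(c["camera_matrix"]),A,e,c
def cast(K,A,e,uv,z):
    d=np.linalg.inv(K)@[uv[0],uv[1],1]; d=A@[d[0],-d[1],-d[2]]
    return e+d*(z-e[2])/d[2]
def red(im):
    h=cv2.cvtColor(im,cv2.COLOR_RGB2HSV)
    m=(((h[...,0]<6)|(h[...,0]>173))&(h[...,1]>150)&(h[...,2]>80)).astype(np.uint8)
    n,l,s,c=cv2.connectedComponentsWithStats(m); i=1+np.argmax(s[1:,4]) if n>1 else 0
    return (l==i).astype(np.uint8),s[i],c[i]
E
python3 - <<'E'
from h import *
ims=[]
for n in("scene","side","wrist"):
    im,K,A,e,c=look(n); ims.append(im); m,s,ct=red(im)
    print(n,list(c),s,ct,e.round(3),cast(K,A,e,ct,.18).round(4))
cv2.imwrite("pics/a.png",cv2.resize(np.hstack(ims[:2]),(800,300))[...,::-1]); cv2.imwrite("pics/b.png",ims[0][...,::-1]); cv2.imwrite("pics/c.png",ims[2][...,::-1])
print(monitor.get_obs())
E
```

```text
scene ['color', 'camera_matrix', 'eye', 'attitude'] [209 120  25  17 321] [221.47352025 127.16199377] [0.884 0.623 0.844] [ 0.4574 -0.2804  0.18  ]
side ['color', 'camera_matrix', 'eye', 'attitude'] [346 249  41  29 813] [364.30750308 264.64329643] [ 0.008 -0.677  0.681] [ 0.4489 -0.295   0.18  ]
wrist ['color', 'camera_matrix', 'hand_eye'] [     0      0    560    420 235200] [279.5 209.5] [0.09  0.496 0.373] [0.1404 0.4789 0.18  ]
{'clock': 0.15, 'joint_pos': array([ 1.26096072e+00,  2.41260754e-01,  4.02983510e-03,  1.33519634e+00,
       -1.96915997e-06,  1.57079843e+00]), 'joint_vel': array([ 0.00059175, -0.00335916,  0.00369655, -0.00047853, -0.00016626,
        0.00057238]), 'tau': array([-1.82168551e-03, -3.72636366e+01,  2.52638608e+01,  1.23773477e-02,
       -1.29720811e-04,  1.04528891e-05]), 'eef_pos': array([0.1523053 , 0.47573466, 0.23060559]), 'tool_rot': array([ 1.54299875e-01,  9.88023726e-01, -8.05851570e-04, -1.24851760e-04]), 'ft_force': array([-0.04767472, -0.09137132, -0.73397989]), 'ft_torque': array([0.02120322, 0.00660662, 0.02078233]), 'grasp_force': 0.0, 'grip_width': 0.08519938805760746}
```

View pics/b.png

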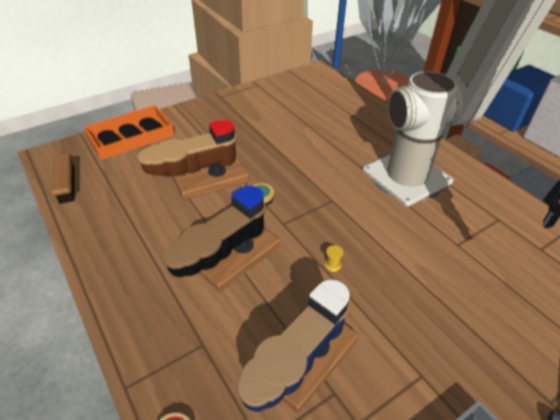

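View pics/a.png

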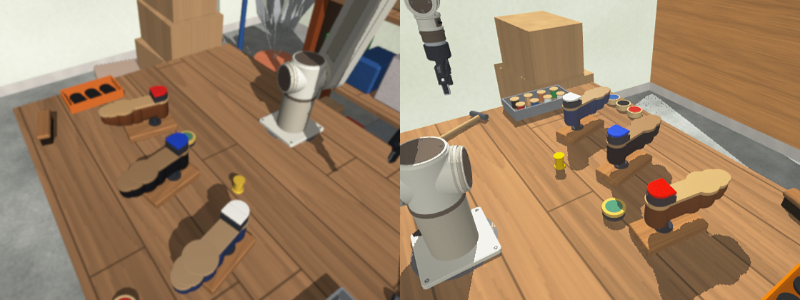

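The red heel is the farthest of the three, at about (0.453, -0.29). In the scene view it is at pixel (221,127), and the side view agrees. The blue and white heels and the tin lie to its +y side. I'll raise the tool, shut the fingers and cross over.

{"name": "move_arm", "arguments": {"moves": [[[0, 0, 0.06, 0, 0], [0.02, -0.05, 0.08, 0, 0], [0.04, -0.1, 0.09, 0, 0], [0.06, -0.155, 0.09, 0, 0], [0.08, -0.21, 0.09, 0, 0]]]}}

```text
clock: 0.78
eef_pos: [0.2327, 0.2645, 0.3213]
tool_rot: [0.154, 0.988, 0.0, 0.0]
ft_force: [1.5, 0.5, 0.5]
grip_width: -0.0002
grasp_force: 0.0
```

{"name": "move_arm", "arguments": {"moves": [[[0.02, -0.055, 0, 0, 0], [0.04, -0.11, 0, 0, 0], [0.06, -0.165, 0, 0, 0], [0.08, -0.22, 0, 0, 0], [0.1, -0.275, 0, 0, 0]]]}}

```text
clock: 1.4
eef_pos: [0.3326, -0.0107, 0.3214]
tool_rot: [0.154, 0.988, 0.0, 0.0]
ft_force: [1.5, 1.2, 0.1]
grip_width: -0.0001
grasp_force: 0.0
```

Run:
```python
from h import *
o=monitor.get_obs();print(o["joint_pos"].round(3),o["eef_pos"],o["clock"])
```

```text
[-0.032 -0.12  -0.151  1.539  0.     0.278] [ 0.33258145 -0.01068422  0.32137774] 1.4
```

{"name": "move_arm", "arguments": {"moves": [[[0.02, -0.055, 0, 0, 0], [0.04, -0.11, 0, 0, 0], [0.065, -0.165, 0, 0, 0], [0.09, -0.22, 0, 0, 0], [0.11, -0.27, 0, 0, 0]]]}}

```text
clock: 2.02
eef_pos: [0.4428, -0.2809, 0.3207]
tool_rot: [0.155, 0.988, 0.0, -0.0]
ft_force: [-0.6, 0.6, 0.7]
grip_width: 0.0004
grasp_force: 0.0
```

{"name": "move_arm", "arguments": {"moves": [[[0, 0, 0, 0, 0], [0, 0, 0, 0, 0]]]}}

```text
clock: 2.28
eef_pos: [0.442, -0.2785, 0.3206]
tool_rot: [0.155, 0.988, 0.001, -0.001]
ft_force: [-0.9, -0.2, 0.2]
grip_width: 0.0002
grasp_force: 0.0
```

Run:
```python
from h import *
im,K,A,e,c=look("wrist"); m,s,ct=red(im); print(s,ct,K)
cv2.imwrite("pics/d.png",im[...,::-1])
cs,_=cv2.findContours(m,cv2.RETR_EXTERNAL,cv2.CHAIN_APPROX_SIMPLE)
p=np.array([cast(K,A,e,q[0],.18)[:2] for q in max(cs,key=cv2.contourArea)])
print(e,cast(K,A,e,ct,.18),p.min(0),p.max(0),cv2.minAreaRect((p*1000).astype(np.float32)))
```

```text
[ 244  179   64   63 3153] [274.48778941 210.18775769] [[300.97938949   0.         280.01340177]
 [  0.         300.97938949 207.41181205]
 [  0.           0.           1.        ]]
[ 0.37990076 -0.25892364  0.46287323] [ 0.45270253 -0.28748849  0.18      ] [ 0.42135054 -0.32042456] [ 0.48397486 -0.25831232] ((450.87493896484375, -287.63909912109375), (59.39662170410156, 59.296669006347656), 82.415771484375)
```

View pics/d.png

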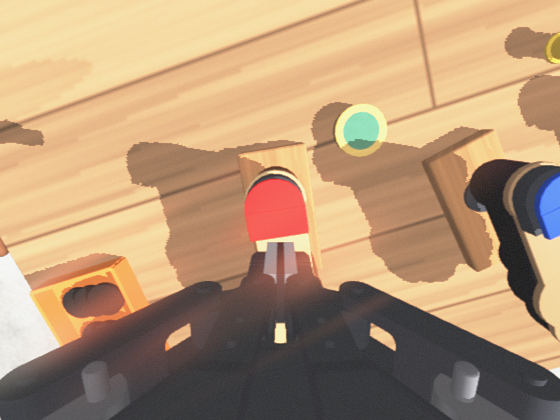

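The wrist view shows the red D fully visible at pixel (274,210), with its centre at (0.451, -0.288). The blue shoe and the tin are well clear. I'll centre over it and descend.

{"name": "move_arm", "arguments": {"moves": [[[0.009, -0.009, -0.03, 0, 0], [0.009, -0.009, -0.07, 0, 0], [0.009, -0.009, -0.105, 0, 0], [0.009, -0.009, -0.125, 0, 0], [0.009, -0.009, -0.13, 0, 0]]]}}

```text
clock: 2.95
eef_pos: [0.4505, -0.2859, 0.1908]
tool_rot: [0.153, 0.988, 0.0, -0.001]
ft_force: [0.2, 1.0, 0.6]
grip_width: 0.0001
grasp_force: 0.0
```

{"name": "move_arm", "arguments": {"moves": [[[0, 0, 0, 0, 0], [0, 0, 0, 0, 0], [0, 0, -0.002, 0, 0], [0, 0, -0.004, 0, 0], [0, 0, -0.006, 0, 0]]]}}

```text
clock: 3.58
eef_pos: [0.4514, -0.2879, 0.1852]
tool_rot: [0.154, 0.988, 0.0, 0.0]
ft_force: [-0.3, 0.7, -0.1]
grip_width: 0.0001
grasp_force: 0.0
```

Run:
```python
from h import *
im,*_=look("side"); cv2.imwrite("pics/e.png",cv2.resize(im[200:340,280:480],(800,560))[...,::-1])
```

```text
(no output)
```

View pics/e.png

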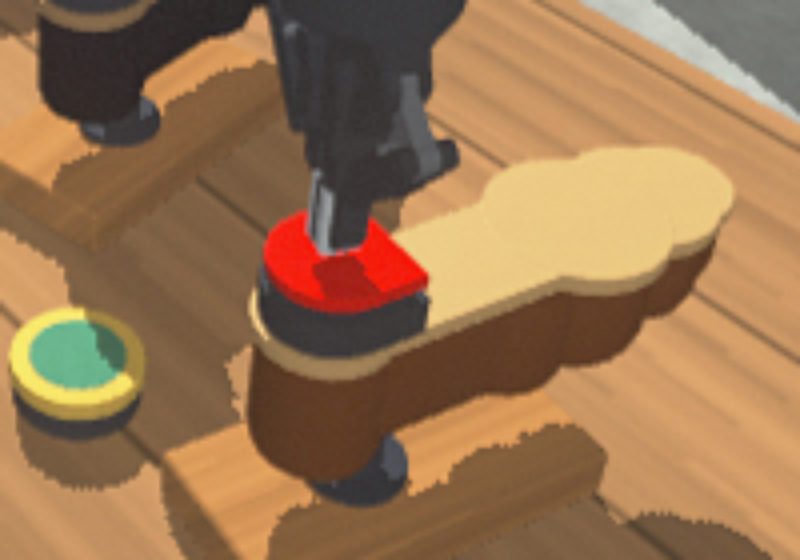

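The side view shows the shut fingertips just over the middle of the red piece, at about (335,245) in the crop. I'll press slowly.

{"name": "move_arm", "arguments": {"moves": [[[0, 0, -0.001, 0, 0], [0, 0, -0.002, 0, 0], [0, 0, -0.003, 0, 0], [0, 0, -0.004, 0, 0], [0, 0, -0.005, 0, 0]]]}}

```text
clock: 4.25
eef_pos: [0.4514, -0.2878, 0.1802]
tool_rot: [0.154, 0.988, 0.0, 0.0]
ft_force: [-1.0, -0.9, -1.0]
grip_width: 0.0001
grasp_force: 0.0
```

{"name": "move_arm", "arguments": {"moves": [[[0, 0, -0.001, 0, 0], [0, 0, -0.002, 0, 0], [0, 0, -0.003, 0, 0], [0, 0, -0.004, 0, 0], [0, 0, -0.005, 0, 0]]]}}

```text
clock: 4.88
eef_pos: [0.4515, -0.2878, 0.1757]
tool_rot: [0.154, 0.988, -0.0, 0.0]
ft_force: [-1.1, 0.1, 4.6]
grip_width: 0.0003
grasp_force: 2.4
```

{"name": "move_arm", "arguments": {"moves": [[[0, 0, -0.001, 0, 0], [0, 0, -0.002, 0, 0], [0, 0, -0.003, 0, 0], [0, 0, -0.004, 0, 0], [0, 0, -0.005, 0, 0]]]}}

```text
clock: 5.5
eef_pos: [0.4515, -0.2878, 0.1707]
tool_rot: [0.154, 0.988, -0.0, 0.0]
ft_force: [-3.4, 1.9, 8.4]
grip_width: -0.0001
grasp_force: 4.6
```

The force is above friction and rising along the spring, so the piece is flush. I'll go 1 mm further and hold.

{"name": "move_arm", "arguments": {"moves": [[[0, 0, -0.001, 0, 0], [0, 0, -0.001, 0, 0], [0, 0, -0.001, 0, 0], [0, 0, -0.001, 0, 0], [0, 0, -0.001, 0, 0]]]}}

```text
clock: 6.12
eef_pos: [0.4515, -0.2879, 0.1704]
tool_rot: [0.154, 0.988, -0.0, 0.001]
ft_force: [-3.3, 2.9, 10.0]
grip_width: 0.0002
grasp_force: 5.2
```

{"name": "move_arm", "arguments": {"moves": [[[0, 0, 0, 0, 0], [0, 0, 0, 0, 0], [0, 0, 0, 0, 0], [0, 0, 0, 0, 0], [0, 0, 0, 0, 0]]]}}

```text
clock: 6.75
eef_pos: [0.4515, -0.2878, 0.1704]
tool_rot: [0.154, 0.988, -0.0, 0.001]
ft_force: [-3.3, 1.9, 11.2]
grip_width: -0.0
grasp_force: 5.2
```

{"name": "move_arm", "arguments": {"moves": [[[0, 0, 0, 0, 0], [0, 0, 0, 0, 0], [0, 0, 0, 0, 0], [0, 0, 0, 0, 0], [0, 0, 0, 0, 0]]]}}

```text
clock: 7.38
eef_pos: [0.4515, -0.2878, 0.1704]
tool_rot: [0.154, 0.988, -0.0, 0.0]
ft_force: [-2.7, 1.5, 9.8]
grip_width: 0.0001
grasp_force: 5.2
```

{"name": "move_arm", "arguments": {"moves": [[[0, 0, 0, 0, 0], [0, 0, 0, 0, 0], [0, 0, 0, 0, 0], [0, 0, 0, 0, 0], [0, 0, 0, 0, 0]]]}}

```text
clock: 8.0
eef_pos: [0.4515, -0.2878, 0.1704]
tool_rot: [0.154, 0.988, -0.0, 0.0]
ft_force: [-3.8, 1.9, 10.5]
grip_width: -0.0002
grasp_force: 5.2
```

{"name": "move_arm", "arguments": {"moves": [[[0, 0, 0, 0, 0], [0, 0, 0, 0, 0], [0, 0, 0, 0, 0], [0, 0, 0, 0, 0], [0, 0, 0, 0, 0]]]}}

```text
clock: 8.62
eef_pos: [0.4515, -0.2878, 0.1704]
tool_rot: [0.154, 0.988, -0.0, 0.0]
ft_force: [-3.8, 1.9, 11.0]
grip_width: 0.0001
grasp_force: 5.2
```

{"name": "move_arm", "arguments": {"moves": [[[0, 0, 0.001, 0, 0], [0, 0, 0.003, 0, 0], [0, 0, 0.006, 0, 0], [0, 0, 0.012, 0, 0], [0, 0, 0.03, 0, 0]]]}}

```text
clock: 9.25
eef_pos: [0.4507, -0.2874, 0.1983]
tool_rot: [0.154, 0.988, 0.001, -0.001]
ft_force: [-0.1, 0.0, 0.5]
grip_width: 0.0001
grasp_force: 0.0
```

{"name": "move_arm", "arguments": {"moves": [[[0, 0, 0.04, 0, 0], [0, 0, 0.08, 0, 0], [0, 0, 0.12, 0, 0], [0, 0, 0.12, 0, 0], [0, 0, 0.12, 0, 0]]]}}

```text
clock: 9.88
eef_pos: [0.4514, -0.2878, 0.3187]
tool_rot: [0.154, 0.988, 0.0, -0.0]
ft_force: [1.0, -0.1, -1.1]
grip_width: -0.0
grasp_force: 0.0
```

Run:
```python
from h import *
im,*_=look("side"); cv2.imwrite("pics/f.png",cv2.resize(im[200:340,280:480],(800,560))[...,::-1])
o=monitor.get_obs();print(o["eef_pos"],o["ft_force"],abs(o["joint_vel"]).max())
```

```text
[ 0.45103807 -0.2875589   0.31798262] [0.74710136 0.25425295 0.44887029] 0.014455056050474452
```

View pics/f.png

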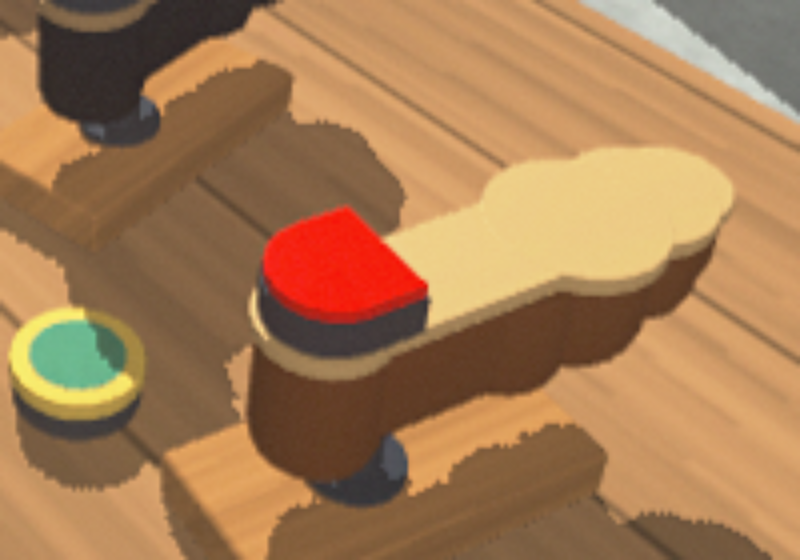

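The piece now sits lower: its front edge moved from row 300 to about row 312 in the crop, flush on the block. The shoe and the tin have not moved, and the arm is clear.

```bash
python3 -c "
from workcell import job
print(job.job_done())"
```

```text
the job is handed in; nothing more can be done
None
```

I pressed the red heel piece flush, held it there for over 2.5 s at about 11 N, withdrew clear and handed the job in; in the last side view the red shoe and the tin had not moved.

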